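Jack up the measuring microscope and hold it

TASK

The front feet of the measuring microscope are to be changed. Slide the small red lever jack along the bench until its round saddle stands centred under the marked lift point of the yellow lug on the microscope's base, then pump its handle fully down so that the front feet rise off the bench, and finish while still holding the handle down, because the jack springs back when let go. Lift only with the jack, without touching the microscope with the arm or shoving it along the bench, and leave the domed tray, the loupe and the screwdriver stand alone.

Things in the scene. Friction and masses are not known exactly. Their poses are not given: they have to be found in the camera images.
- microscope: 9.5 kg measuring microscope, loose on four rubber feet. Dark granite base 220 (x) x 270 (y) x 50 mm, underside 45 mm up; cream column at the back (+x), 365 mm high in all. Origin on the bench under the base's middle; z up, front along local -x. A yellow lug, 50 mm wide, sticks out 60 mm from the front face (x = -110 to -170), 65 to 77 mm above the bench. Lifted there, it tips about its rear feet.
- lift_point (a point): The lift point: on the underside of the yellow lug, on its middle line, 34 mm out from the granite's front face (local x = -144 mm of the microscope), 65 mm above the bench at rest, straight below a black ring with a dot painted on the lug's top. Axes as the microscope's.
- rear_feet (a point): Point on the bench midway between the two rear feet of the microscope (local x = +85 mm).
- front_feet (a point): Point on the underside level of the front feet, midway between them (local x = -85 mm); at bench height while the feet stand on the bench.
- jack: Lever jack, 0.93 kg, loose. Origin on the bench below the saddle's axis; local x points from handle to saddle, z up. Aluminium base 70 wide, 8 thick, x = -160 to +30 mm. Two red cheeks, 44 mm over their outer faces: 66 mm high at x = -87 to -23 (grip it here from above), 38 mm high further forward. Handle pivot at x = -45, z = 50; the handle runs back (-x) in the middle, rising 0.42 rad at rest.
- saddle_top (a point): Centre of the jack's round saddle (42 mm disc with a rubber top) on its top face, 58 mm above the bench at rest. It rises straight up 45 mm per radian of handle, up to 19 mm.
- jack_handle (a joint): Handle angle in rad: 0 at rest (sloping up and back at 0.42 rad), growing as the handle is pushed down, 0.42 at its lower stop, where it is level. A spring brings it back to 0 when let go. About 2 to 4 N on the grip work the empty jack, 10 to 15 N the loaded one.
- handle_grip (a point): Point on the upper face of the black rubber grip, 230 mm from the pivot along the handle, 11 mm above its centre line. The grip is 28 wide, 22 thick and 100 mm long (170 to 270 mm from the pivot). Axes turn with the handle; the point is about 154 mm above the bench at rest, 61 mm at the lower stop.
- dome_tray: Bystander: pale blue round parts tray, 130 mm across, with a glass dome with a blue knob, 96 mm high. Origin under its centre.
- loupe: Bystander: black watchmaker's loupe, 40 mm across, 36 mm high, standing. Origin under its centre.
- screwdriver_stand: Bystander: grey round stand, 100 mm across, with six screwdrivers, 115 mm high. Origin under its centre.

How it is judged:
On the way, in this order (a step that is already met when the one before it is completed fails the run):
1. the jack stands with its saddle centred under the lift point (12 mm), handle still up (horizontal distance between saddle_top and lift_point below 0.012 m and value of joint jack_handle below 0.08 rad and linear speed of jack below 0.02 m/s and height (world z) of saddle_top below 0.0625 m), for 0.2 s.
2. the handle is pumped down and the jack lifts the microscope's front (horizontal distance between saddle_top and lift_point below 0.012 m and value of joint jack_handle above 0.35 rad and height (world z) of lift_point above 0.072 m and contact force between jack and microscope above 10 N), for 0.2 s.
At the end, for the whole second after the job is handed in: The arm holds the handle down (over 3 N, past 0.35 of 0.42 rad); the saddle is within 12 mm of the lift point seen from above and carries the microscope (over 10 N); lift point 7 mm and front feet 4 mm higher than at the start; jack flat; all at rest (all of step 2 and height (world z) of front_feet above 0.004 m and contact force between any of the fingers, the arm and jack above 3 N and linear speed of each of jack, microscope below 0.02 m/s and angle between jack's own z axis and vertical below 0.06 rad); the arm keeps its last pose, push and grip.
It fails at once if the arm touches the microscope (contact force between any of the fingers, the arm and microscope above 2 N).
It fails at once if the microscope is shoved along the bench (distance of rear_feet from where it was at the start of the episode above 0.012 m).
It fails at once if the jack is tipped over (angle between jack's own z axis and vertical above 0.35 rad).
It fails at once if the domed tray, the loupe or the screwdriver stand is shifted or tipped (distance of any of dome_tray, loupe, screwdriver_stand from where it was at the start of the episode above 0.015 m or angle between any of dome_tray, loupe, screwdriver_stand's own z axis and vertical above 0.3 rad).
It also fails if it takes over 48 s, if anything falls off the work surface, if the arm or the gripper's body presses on something with over 40 N, if the wrist force passes 120 N, or if a joint passes its speed limit or range.

ROBOT

A 6-joint arm with a two-finger parallel gripper is mounted at the origin on the work surface. World frame = base frame: x ahead of the robot, y to its left, z up, the work surface at z = 0. Lengths are in m, angles in rad, forces in N, time in s.
With the tool pointing down it reaches from about 0.425 to 0.925 m from the base axis. Payload 12.5 kg.
Tool frame: the origin (TCP) lies midway between the tips of the shut fingers; the grasp point (between the pads) lies 19 mm behind it; z points along the fingers, y is the line along which they close (so a half turn about z gives the same grasp; the last joint's range is limited). The gripper opens to 85 mm and grips with 20 to 120 N. Pads are 22 mm wide; open, the fingers measure 114 mm over their backs; the gripper's body (76 mm by 85 mm) begins 54 mm behind the grasp point. The pads swing forward as they close: fully open they stand 13 mm farther back than shut.
Start: joints at [1.088, 0.491, 1.559, -0, 1.092, -0.106], TCP at [0.23, 0.581, 0.231] pointing down, gripper open.
Joint ranges: [-3.1, 3.1], [-0.84, 2.19], [0.05, 2.79], [-1.13, 4.28], [0.06, 2.93], [-2.69, 2.69]. Speed limits (rad/s): [2.22, 2.22, 2.79, 3.14, 3.14, 3.14].

INTERFACE

Orientations are given as a 3x3 rotation matrix whose columns are the frame's x, y, z axes.
In Python, from station import manip gives the robot as it stands.
- The arm moves only by the tool step_arm, never from a script. Its arguments are lists of equal length, an entry for each row: "slide": the shift along the tool's x, y, z in units of 25 mm (1.0 is 25 mm), a list of three; "turn": the turn about the tool's z in units of 6 degrees (1.0 is 6 degrees). In form: {"slide": [[x, y, z], ...], "turn": [turn, ...]}. A call has exactly 10 rows; each row shifts and turns the commanded pose from where the row before left it, along the tool's axes as they then stand; what a row does not reach is not made up. A row lasts 1/10 s, in which the tool goes at most 50 mm and 8.59 degrees, less where a joint would pass 70% of its speed; a pose out of reach is approached as far as the arm can. A call is refused whole if a number of a shift passes 1 or a number of a turn 1, either way. A call with a gripper value outside its range is refused whole. "gripper" is the closure, from -1 (fully open) to 1 (shut), set as the call begins (left out, the last holds). The fingers move at their own pace and stop on an object; "force" is the grip in N (left out, the last holds). Time passes only in rows, so rows that do not move let the fingers close, or fill a call up. It gives the time, the measured TCP pose, the force, the opening and the grip force at its end, in the units of the state.
- manip.state(): the state, without advancing time (a new reading comes with each control period).
- manip.camera(name): name is "scene" or "top" or "wrist"; returns the picture (420x560x3 uint8, red, green, blue); there is no depth.
- manip.camera_model(name): a dict with "vfov" (degrees; the focal length in pixels is half the picture's height over the tangent of half this angle, whatever the lens; pixels are square), "cx", "cy" (the principal point, pixels), "D" ([k1, k2, p1, p2, k3] as OpenCV has them; the pictures are not rectified), "pose" (4x4, takes a point from camera to world coordinates); the wrist camera has in their place "T_tool_cam" (4x4, takes a point from camera to tool coordinates, whose origin is the TCP and whose axes are the flange's). Camera axes: x right, y down, z forward; pixel columns grow to the right and rows downward; lengths in m; the calibration is good to about 2 mm. A picture is of the moment at which its call begins: read the wrist's pose just before it. camera_model takes no time and is no camera call.
- manip.close_job(): hands the job in; it is judged then, once.
The state is a dict: "t": time; "joint_pos": joint angles; "qd": joint speeds; "joint_efforts": joint torques, N m; "position": TCP position; "tool_rot": TCP orientation; "wrist_force": force on the tool from outside, world axes, zero at the start; "moment": the same for the moment, N m; "grip_width": finger opening in m; "grasp_force": force on a finger pad.
Only numpy, scipy, OpenCV 4.12 (cv2) and the standard library are available. Lean on these libraries where they do the work, as an engineer would, in place of code of your own. Each camera call takes 0.05 s, during which the arm holds its last target. There are 200 camera calls.

## Working session

There is one attempt and no reset: what is moved stays moved. The work goes in short steps, Python scripts to look and compute and a tool call to move; the robot and the scene stay as the last step left them, time stands still between calls to the robot, and variables do not carry over. Pictures are saved under pics/ and viewed, at most 13 in all, crops included, and the job is handed in when it is done.

Besides the shell and the picture viewer there is one more tool, called after "Emit:" by a JSON object that holds its "op" and its "data". step_arm: Moves the arm, as the interface text tells. Its arguments: {"type":"object","properties":{"slide":{"type":"array"},"turn":{"type":"array"},"gripper":{"type":"number"},"force":{"type":"number"}},"required":["slide","turn"]}

```bash
mkdir -p pics; cat > h.py <<'E'
import numpy as np, cv2
from station import manip
def K(m):
    f=210/np.tan(np.radians(m["vfov"])/2); return np.array([[f,0,m["cx"]],[0,f,m["cy"]],[0,0,1.]])
def pose(m,st=None):
    if "pose" in m: return np.array(m["pose"])
    T=np.eye(4);T[:3,:3]=st["tool_rot"];T[:3,3]=st["position"];return T@np.array(m["T_tool_cam"])
def px2w(name,pts,z,st=None):
    m=manip.camera_model(name);P=pose(m,st)
    u=cv2.undistortPoints(np.array(pts,float).reshape(-1,1,2),K(m),np.array(m["D"],float)).reshape(-1,2)
    d=np.c_[u,np.ones(len(u))]@P[:3,:3].T;z=np.broadcast_to(z,len(u))
    return P[:3,3]+d*((z-P[2,3])/d[:,2])[:,None]
def w2px(name,pts,st=None):
    m=manip.camera_model(name);P=np.linalg.inv(pose(m,st))
    return cv2.projectPoints(np.array(pts,float),cv2.Rodrigues(P[:3,:3])[0],P[:3,3],K(m),np.array(m["D"],float))[0].reshape(-1,2)
def snap(name,fn):
    im=manip.camera(name)[:,:,::-1];cv2.imwrite("pics/"+fn+".png",im);return im
E
python3 - <<'E'
from h import *
a=snap("top","top0");b=snap("scene","scene0")
print(manip.state())
for n in("top","scene"):print(manip.camera_model(n))
E
```

```text
{'t': 0.1, 'joint_pos': array([ 1.08838743e+00,  4.91493111e-01,  1.55938820e+00,  5.11677387e-06,
        1.09170507e+00, -1.05616192e-01]), 'qd': array([-0.00025961, -0.0032134 , -0.00033129, -0.0014625 , -0.00170327,
        0.00094443]), 'joint_efforts': array([ 2.38822380e-03, -6.19440436e+01, -2.62020224e+01, -8.65189077e-05,
        2.94591722e-03,  1.08574773e-05]), 'position': array([0.22985666, 0.58098327, 0.23079012]), 'tool_rot': array([[-9.29848615e-01,  3.67942031e-01, -4.65027353e-04],
       [ 3.67942308e-01,  9.29848206e-01, -8.78217236e-04],
       [ 1.09271817e-04, -9.87712317e-04, -9.99999506e-01]]), 'wrist_force': array([-0.6110433 , -0.70374123, -0.57063471]), 'moment': array([ 0.02680683, -0.04926283,  0.02245204]), 'grasp_force': 0.0, 'grip_width': 0.0852664518859049}
{'vfov': 55.70031209427585, 'cx': 280.1991037797798, 'cy': 209.46807472922757, 'D': array([-0.00773413,  0.        ,  0.        ,  0.        ,  0.        ]), 'pose': array([[ 0.01601819, -0.99700343,  0.07568073,  0.51662539],
       [-0.9998692 , -0.01580293,  0.00344225,  0.09145461],
       [-0.00223596, -0.07572597, -0.99712616,  1.11338323],
       [ 0.        ,  0.        ,  0.        ,  1.        ]])}
{'vfov': 55.12443341350361, 'cx': 279.2224840180184, 'cy': 202.48123145979335, 'D': array([-0.10868476,  0.        ,  0.        ,  0.        ,  0.        ]), 'pose': array([[-0.80295222,  0.39083056, -0.45002133,  1.0196016 ],
       [ 0.59601732,  0.53354156, -0.60008063,  0.68080216],
       [ 0.00557524, -0.75005659, -0.66135016,  0.75892805],
       [ 0.        ,  0.        ,  0.        ,  1.        ]])}
```

View pics/top0.png

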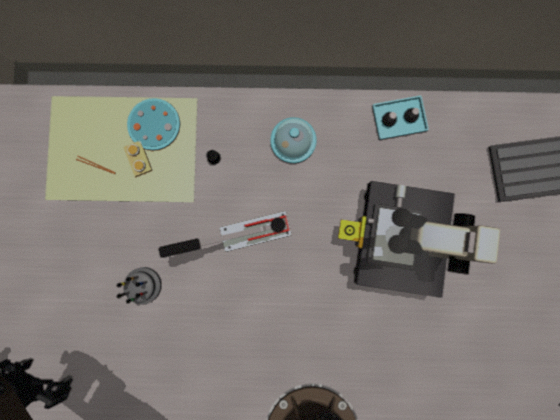

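View pics/scene0.png

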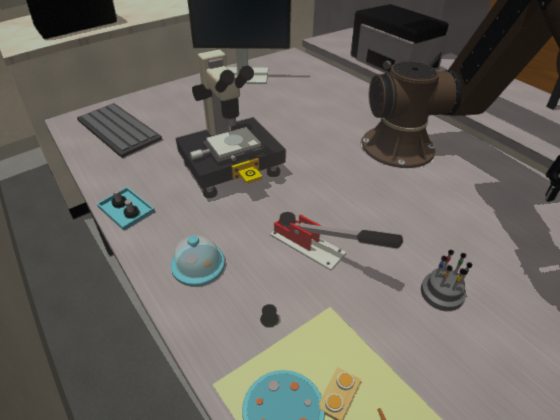

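The top view shows the jack with its saddle at about (278,225) and its grip at about (180,247). The lug ring is at (349,230), the dome at (293,140), the loupe at (213,157) and the screwdriver stand at (138,287). I'll refine these by colour.

```bash
python3 - <<'E'
from h import *
a=cv2.imread("pics/top0.png")
c=cv2.resize(a[180:300,150:400],None,fx=3.2,fy=3.2,interpolation=cv2.INTER_CUBIC);cv2.imwrite("pics/c0.png",c)
hsv=cv2.cvtColor(a,cv2.COLOR_BGR2HSV)
def blob(mask,box):
    m=np.zeros(a.shape[:2],bool);x0,y0,x1,y1=box;m[y0:y1,x0:x1]=mask[y0:y1,x0:x1]
    p=np.argwhere(m)[:,::-1];return p
y=blob((hsv[...,0]>22)&(hsv[...,0]<35)&(hsv[...,1]>150)&(hsv[...,2]>90),(320,200,380,260))
d=blob(hsv[...,2]<55,(266,214,290,238)); g=blob(hsv[...,2]<50,(155,230,203,262))
r=blob((hsv[...,1]>150)&((hsv[...,0]<8)|(hsv[...,0]>172)),(215,205,295,255))
for n,p,z in(("lug",y,.077),("saddle",d,.058),("grip",g,.14),("red",r,.05)):
    rect=cv2.minAreaRect(p.astype(np.float32));print(n,len(p),p.mean(0),rect,px2w("top",[rect[0],p.mean(0)],z)[:,:2])
for n,p,z in(("ring",(349.5,230),.077),("dome",(293,140),.01),("loupe",(213.5,157),.036),("stand",(142,285),.02)):print(n,px2w("top",[p],z)[0])
E
```

```text
lug 428 [352.17757009 229.29205607] ((352.0, 227.5), (23.0, 26.0), 90.0) [[ 0.55113544 -0.09279233]
 [ 0.54647681 -0.09326641]]
saddle 148 [277.52702703 224.55405405] ((277.5000305175781, 224.50001525878906), (12.727920532226562, 12.727922439575195), 45.0) [[0.55658798 0.10162308]
 [0.55644564 0.10154903]]
grip 416 [179.27644231 247.73557692] ((179.17599487304688, 247.8095703125), (10.494024276733398, 40.36163330078125), 77.7352294921875) [[0.49274708 0.33987778]
 [0.49293089 0.33963852]]
red 101 [264.8019802  227.78217822] ((266.172119140625, 227.60653686523438), (15.689193725585938, 40.02462387084961), 76.75948333740234) [[0.54810128 0.13185262]
 [0.54757339 0.13550769]]
ring [ 0.54452406 -0.08629745  0.077     ]
dome [0.79752548 0.06229259 0.01      ]
loupe [0.74007468 0.28076074 0.036     ]
stand [0.38725342 0.46846781 0.02      ]
```

View pics/c0.png

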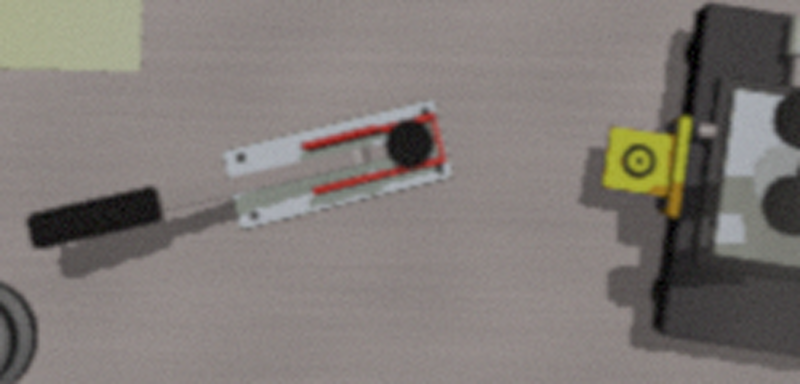

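Emit:
{"op": "step_arm", "data": {"slide": [[-0.9,-0.56,0],[-0.9,-0.56,0],[-0.9,-0.56,0],[-0.9,-0.56,0],[-0.9,-0.56,0],[-0.9,-0.56,0],[-0.9,-0.56,0],[-0.9,-0.56,0],[-0.9,-0.56,0],[-0.9,-0.56,0]], "turn": [0,0,0,0,0,0,0,0,0,0], "gripper": -1, "force": 60}}

```text
t: 1.1
position: [0.3881, 0.3672, 0.2311]
tool_rot: [[-0.93, 0.368, -0.0], [0.368, 0.93, -0.0], [0.0, -0.0, -1.0]]
wrist_force: [0.3, 0.6, -0.9]
grip_width: 0.0855
grasp_force: 0.0
```

Emit:
{"op": "step_arm", "data": {"slide": [[-0.9,-0.56,0],[-0.9,-0.56,0],[-0.9,-0.56,0],[-0.9,-0.56,0],[-0.9,-0.56,0],[-0.9,-0.56,0],[-0.9,-0.56,0],[-0.9,-0.56,0],[-0.9,-0.56,0],[-0.9,-0.56,0]], "turn": [0,0,0,0,0,0,0,0,0,0]}}

```text
t: 2.1
position: [0.5458, 0.1543, 0.2311]
tool_rot: [[-0.93, 0.368, -0.001], [0.368, 0.93, 0.0], [0.0, -0.0, -1.0]]
wrist_force: [0.1, 0.9, 0.3]
grip_width: 0.0854
grasp_force: 0.0
```

Emit:
{"op": "step_arm", "data": {"slide": [[0,0,0],[0,0,0],[0,0,0],[0,0,0],[0,0,0],[0,0,0],[0,0,0],[0,0,0],[0,0,0],[0,0,0]], "turn": [0.9,0.9,0.9,0.9,0.9,0.9,0.9,0.9,0.9,0.8]}}

```text
t: 3.1
position: [0.5452, 0.1552, 0.231]
tool_rot: [[-0.255, 0.967, -0.001], [0.967, 0.255, -0.0], [0.0, -0.001, -1.0]]
wrist_force: [-0.0, -0.6, -0.3]
grip_width: 0.0852
grasp_force: 0.0
```

```bash
python3 - <<'E'
from h import *
s=manip.state();print(s["t"],s["position"],s["tool_rot"],s["joint_pos"])
snap("wrist","w1")
for p in([.5565,.1015,.058],[.542,.154,.066],[.5445,-.0863,.077]):print(w2px("wrist",[p],s))
E
```

```text
3.1 [0.54520575 0.15520211 0.23099819] [[-2.55293797e-01  9.66863299e-01 -6.62289301e-04]
 [ 9.66863516e-01  2.55293831e-01 -3.42003273e-05]
 [ 1.36011332e-04 -6.49074494e-04 -9.99999780e-01]] [ 1.60781728e-01  4.08908054e-01  1.70384611e+00  8.43211259e-05
  1.02949771e+00 -9.74133456e-02]
[[280.49223303 241.00137906]]
[[279.68001303 190.0465579 ]]
[[227.47075628 396.47016565]]
```

View pics/w1.png

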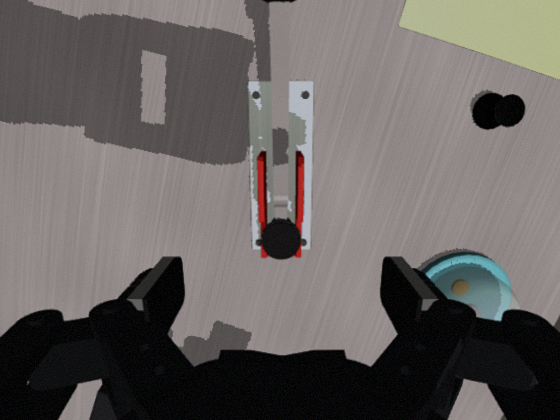

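The wrist view confirms the calibration: the saddle is at (280,240), predicted at (280.5,241). The jack axis is vertical in the picture, so it lines up with tool x. I'll descend over the tall cheeks.

Emit:
{"op": "step_arm", "data": {"slide": [[0,-0.12,0.8],[0,0,0.9],[0,0,0.9],[0,0,0.9],[0,0,0.9],[0,0,0.9],[0,0,0.9],[0,0,0.9],[0,0,0.8],[0,0,0.2]], "turn": [0,0,0,0,0,0,0,0,0,0]}}

```text
t: 4.15
position: [0.5415, 0.1543, 0.0268]
tool_rot: [[-0.26, 0.966, -0.003], [0.966, 0.26, -0.0], [0.0, -0.003, -1.0]]
wrist_force: [0.1, 0.3, -0.2]
grip_width: 0.0855
grasp_force: 0.0
```

Emit:
{"op": "step_arm", "data": {"slide": [[0,0,0],[0,0,0],[0,0,0],[0,0,0],[0,0,0],[0,0,0],[0,0,0],[0,0,0],[0,0,0],[0,0,0]], "turn": [0,0,0,0,0,0,0,0,0,0], "gripper": 1, "force": 50}}

```text
t: 5.15
position: [0.5432, 0.1546, 0.0301]
tool_rot: [[-0.259, 0.966, 0.002], [0.966, 0.259, 0.0], [-0.0, 0.002, -1.0]]
wrist_force: [1.3, 0.9, 5.1]
grip_width: 0.0435
grasp_force: 52.5
```

```bash
python3 - <<'E'
from h import *
s=manip.state();print(s["t"],s["position"],s["tool_rot"],s["grip_width"],s["grasp_force"],s["wrist_force"])
snap("wrist","w2");a=snap("top","t2");b=snap("scene","s2")
cv2.imwrite("pics/c2.png",np.hstack([cv2.resize(cv2.imread("pics/w2.png"),(400,300)),cv2.resize(a[180:300,220:380],(400,300))]))
E
```

```text
5.15 [0.54321986 0.15464843 0.0300852 ] [[-2.59181669e-01  9.65825574e-01  2.41309078e-03]
 [ 9.65828575e-01  2.59181267e-01  4.83504451e-04]
 [-1.58446961e-04  2.45594752e-03 -9.99996972e-01]] 0.04353927266458875 52.45808959007263 [1.25809084 0.91930963 5.08119966]
```

View pics/c2.png

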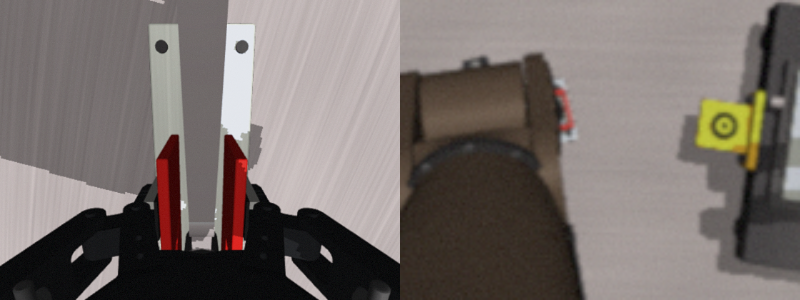

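```bash
python3 - <<'E'
from h import *
s=manip.state()
w=cv2.imread("pics/w2.png");
g=cv2.cvtColor(w,cv2.COLOR_BGR2HSV)
# plate far edge: refine by bright threshold
col=[(c,int(np.argmax(np.diff(w[10:70,c].astype(int).sum(1)))+10.5)) for c in (215,225,235,330,340,350)]
print(col)
e=px2w("wrist",col,.008,s);print(e[:,:2]); m=(e[:3].mean(0)+e[3:].mean(0))/2
R=s["tool_rot"];print("edge mid in tool",R.T@(m-s["position"]))
hd=-R[:,0];print("heading",np.degrees(np.arctan2(hd[1],hd[0])),"saddle via edge",m+.160*hd,"via hold",np.array([.5565,.1012]))
for c in([161,46],[242,46]):print("hole",R.T@(px2w("wrist",[np.array(c)*1.4],.008,s)[0]-s["position"]))
print("saddle top in tool", R.T@(np.array([.5565,.1012,.058])-s["position"]))
def ring(fn,box,name):
    im=cv2.imread(fn);x0,y0,x1,y1=box;hs=cv2.cvtColor(im,cv2.COLOR_BGR2HSV)[y0:y1,x0:x1]
    y=((hs[...,0]>20)&(hs[...,0]<36)&(hs[...,1]>120)).astype(np.uint8)
    h=cv2.morphologyEx(y,cv2.MORPH_CLOSE,np.ones((9,9)));k=(hs[...,2]<110)&(cv2.erode(h,np.ones((5,5)))>0)
    p=np.argwhere(k)[:,::-1]+[x0,y0];print(name,len(p),p.mean(0),np.ptp(p,0),px2w(name,[p.mean(0)],.077)[0])
ring("pics/top0.png",(336,216,362,243),"top");ring("pics/scene0.png",(234,160,266,184),"scene")
q=px2w("top",np.array([[703,10],[658,325]])/3.2+[150,180],.095);d=q[0]-q[1];print("front edge",q,np.degrees(np.arctan2(d[1],d[0])),np.linalg.norm(d))
im=cv2.imread("pics/scene0.png")[150:195,215:285];cv2.imwrite("pics/lug.png",cv2.resize(im,None,fx=8,fy=8,interpolation=cv2.INTER_CUBIC))
E
```

```text
[(215, 32), (225, 32), (235, 32), (330, 32), (340, 32), (350, 32)]
[[0.48601633 0.24697324]
 [0.49041609 0.2481097 ]
 [0.49480853 0.24925124]
 [0.53637952 0.26039875]
 [0.54076036 0.26160986]
 [0.54514626 0.26282938]]
edge mid in tool [ 0.10395001 -0.0007734   0.02206046]
heading -74.97592656907628 saddle via edge [0.55706383 0.10033131 0.0080267 ] via hold [0.5565 0.1012]
hole [ 0.09006661 -0.02717175  0.02199749]
hole [0.09004108 0.02523985 0.02212711]
saddle top in tool [-0.05507317 -0.00096917 -0.02791364]
top 158 [345.21518987 235.41772152] [24 17] [ 0.53026452 -0.07519169  0.077     ]
scene 187 [244.01069519 168.58823529] [21 23] [ 0.54951444 -0.11367955  0.077     ]
front edge [[ 0.66579835 -0.13500601  0.095     ]
 [ 0.41368858 -0.09914581  0.095     ]] -8.0954694801342 0.25464738401476916
```

View pics/lug.png

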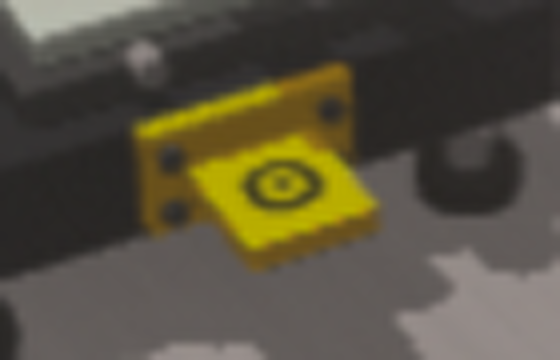

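The lug crop puts the ring at scene pixel (249.9,172.8). The top view puts it at (349.4,230.0). I'll cross-check the two.

```bash
python3 - <<'E'
from h import *
print(px2w("scene",[(249.9,172.8)],.077),px2w("top",[(349.4,230)],.077))
s=manip.state()
for nm,p in(("top",None),):pass
# saddle seen in scene0 ~ check both cams' consistency
print(w2px("scene",[[.5567,.101,.058]]),w2px("top",[[.5567,.101,.058]]))
L=np.array([.5445,-.0863]);h=np.radians(-98);H=np.array([np.cos(h),np.sin(h)])
G=L-.0553*H;print("TCP target",G)
d=np.r_[G-s["position"][:2],0];print("now, tool axes units",s["tool_rot"].T@d/.025)
E
```

```text
[[ 0.54692122 -0.08729111  0.077     ]] [[ 0.54451994 -0.08603702  0.077     ]]
[[287.9824822  216.47293702]] [[277.73533419 224.46157514]]
TCP target [ 0.55219627 -0.03153818]
now, tool axes units [-7.28614657e+00 -1.58415235e+00 -2.70200910e-03]
```

Emit:
{"op": "step_arm", "data": {"slide": [[-0.5,-0.1,0],[-0.8,-0.2,0],[-0.8,-0.2,0],[-0.8,-0.2,0],[-0.8,-0.2,0],[-0.6,-0.1,0],[0,0,0],[0,0,0],[0,0,0],[0,0,0]], "turn": [0,0,0,0,0,0,0.8,0.8,0.8,0.8]}}

```text
t: 6.3
position: [0.5467, 0.044, 0.0301]
tool_rot: [[0.075, 0.997, 0.002], [0.997, -0.075, -0.0], [-0.0, 0.002, -1.0]]
wrist_force: [-0.8, -0.6, 8.5]
grip_width: 0.0434
grasp_force: 52.6
```

Emit:
{"op": "step_arm", "data": {"slide": [[0,0,0],[0,0,0],[0,0,0],[0,0,0],[0,0,0],[0,0,0],[0,0,0],[0,0,0],[0,0,0],[0,0,0]], "turn": [0.6,0,0,0,0,0,0,0,0,0]}}

```text
t: 7.3
position: [0.5467, 0.0441, 0.0301]
tool_rot: [[0.137, 0.991, 0.002], [0.991, -0.137, 0.0], [0.001, 0.002, -1.0]]
wrist_force: [-1.1, -0.0, 7.4]
grip_width: 0.0432
grasp_force: 52.8
```

```bash
python3 - <<'E'
from h import *
s=manip.state();print(s["t"],s["position"],s["tool_rot"],s["grip_width"],s["wrist_force"])
w=snap("wrist","w3");a=snap("top","t3");b=snap("scene","s3")
R=s["tool_rot"];e=px2w("wrist",[(c,int(np.argmax(np.diff(w[10:70,c].astype(int).sum(1)))+10.5)) for c in (215,225,235,330,340,350)],.008,s)
print("edge in tool",(e-s["position"])@R)
sad=s["position"]+R@[-.0555,-.0005,-.028];print("saddle",sad)
d=np.array([.5455,-.0866])-sad[:2];print("to go",R.T@np.r_[d,0]/.025)
cv2.imwrite("pics/c3.png",np.hstack([cv2.resize(b[110:260,180:380],(400,300)),cv2.resize(a[180:300,250:410],(400,300))]))
E
```

```text
7.3 [0.54673542 0.04411846 0.03005391] [[ 1.36541896e-01  9.90632183e-01  2.04640884e-03]
 [ 9.90634161e-01 -1.36542670e-01  2.42807403e-04]
 [ 5.19954956e-04  1.99408913e-03 -9.99997877e-01]] 0.04318592970975248 [-1.05168624 -0.01737064  7.39863156]
edge in tool [[ 0.10359848 -0.03131225  0.02204539]
 [ 0.10355543 -0.02676684  0.02205443]
 [ 0.1035192  -0.02222721  0.02206346]
 [ 0.10350834  0.02082457  0.02214931]
 [ 0.10354233  0.02537075  0.02215839]
 [ 0.10358314  0.02992397  0.02216749]]
saddle [ 0.53860473 -0.01080026  0.058024  ]
to go [-2.96593280e+00  6.87222944e-01 -1.71768023e-04]
```

View pics/c3.png

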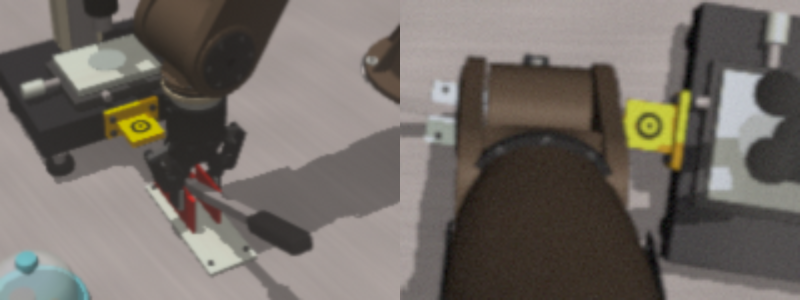

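The tall cheeks (66 mm high, up to x=-23) could just meet the lug's tip (underside 65 mm, 26 mm out), so I'll stop about 6 mm short and then creep in, watching the force.

Emit:
{"op": "step_arm", "data": {"slide": [[-0.3,0.17,0],[-0.4,0.17,0],[-0.4,0.17,0],[-0.4,0.18,0],[-0.4,0,0],[-0.4,0,0],[-0.25,0,0],[-0.18,0,0],[0,0,0],[0,0,0]], "turn": [0,0,0,0,0,0,0,0,0,0]}}

```text
t: 8.45
position: [0.5546, -0.026, 0.0301]
tool_rot: [[0.136, 0.991, 0.002], [0.991, -0.136, -0.0], [0.0, 0.002, -1.0]]
wrist_force: [0.0, -0.3, 8.6]
grip_width: 0.0436
grasp_force: 52.8
```

```bash
cat > chk.py <<'E'
from h import *
import sys
n=sys.argv[1]
s=manip.state();print(s["t"],s["position"],s["grip_width"],s["wrist_force"],s["moment"])
w=snap("wrist","w"+n);a=snap("top","t"+n);b=snap("scene","s"+n)
R=s["tool_rot"];e=px2w("wrist",[(c,int(np.argmax(np.diff(w[10:70,c].astype(int).sum(1)))+10.5)) for c in (215,225,235,330,340,350)],.008,s)
print("edge in tool",((e-s["position"])@R).mean(0))
sad=s["position"]+R@[-.0557,-.0005,-.028];print("saddle",sad)
d=np.array([.5455,-.0866])-sad[:2];print("to go",R.T@np.r_[d,0]/.025)
cv2.imwrite("pics/c%s.png"%n,np.hstack([cv2.resize(b[110:230,180:340],(480,360)),cv2.resize(a[190:270,330:400],(315,360))]))
E
python3 chk.py 4
```

```text
8.45 [ 0.55461586 -0.02596371  0.03006747] 0.04357056574917655 [ 0.03466708 -0.34197384  8.55794698] [-0.10246019  0.18677961 -0.16620439]
edge in tool [ 0.10354394 -0.0006978   0.02206833]
saddle [ 0.5465058  -0.08107361  0.05806507]
to go [-2.24469678e-01 -9.87924993e-03 -2.64826124e-05]
```

View pics/c4.png

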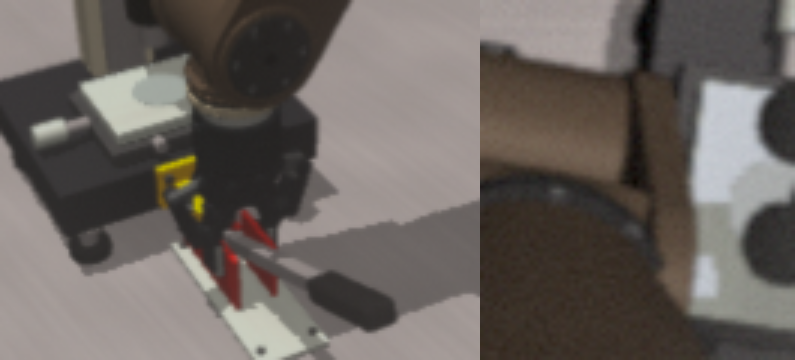

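Emit:
{"op": "step_arm", "data": {"slide": [[-0.02,0,0],[-0.02,0,0],[-0.02,0,0],[-0.02,0,0],[0,0,0],[0,0,0],[0,0,0],[0,0,0],[0,0,0],[0,0,0]], "turn": [0,0,0,0,0,0,0,0,0,0]}}

```text
t: 9.6
position: [0.5544, -0.027, 0.0301]
tool_rot: [[0.135, 0.991, 0.002], [0.991, -0.135, 0.0], [0.001, 0.002, -1.0]]
wrist_force: [0.7, 8.0, 7.0]
grip_width: 0.0432
grasp_force: 52.7
```

That reads as contact: 8 N, and only 1 mm of the 2 mm commanded was travelled. By the given geometry this is the cheek against the lug tip, so the saddle is about 3 mm short, inside the 12 mm tolerance. I'll relieve the contact and release.

Emit:
{"op": "step_arm", "data": {"slide": [[0.03,0,0],[0.02,0,0],[0,0,0],[0,0,0],[0,0,0],[0,0,0],[0,0,0],[0,0,0],[0,0,0],[0,0,0]], "turn": [0,0,0,0,0,0,0,0,0,0]}}

```text
t: 10.6
position: [0.5544, -0.027, 0.0301]
tool_rot: [[0.135, 0.991, 0.002], [0.991, -0.135, -0.001], [-0.0, 0.002, -1.0]]
wrist_force: [-1.4, -3.4, 8.3]
grip_width: 0.0435
grasp_force: 52.8
```

```bash
python3 chk.py 5
```

```text
10.6 [ 0.55444167 -0.0270108   0.03006946] 0.04352982585692163 [-1.44565285 -3.35973779  8.27193014] [-0.54630069  0.30092607 -0.0384078 ]
edge in tool [ 0.10353643 -0.0006982   0.02203342]
saddle [ 0.5463487  -0.08211309  0.05808698]
to go [-1.82420161e-01 -9.33739243e-03  4.15032725e-05]
```

With the force reversed and no motion, that was bench stiction rather than contact. I'll ease the downward pressure and creep in another 2 mm.

Emit:
{"op": "step_arm", "data": {"slide": [[0,0,-0.05],[0,0,-0.03],[-0.02,0,0],[-0.02,0,0],[-0.02,0,0],[-0.02,0,0],[-0.02,0,0],[0,0,0],[0,0,0],[0,0,0]], "turn": [0,0,0,0,0,0,0,0,0,0]}}

```text
t: 11.75
position: [0.5534, -0.0282, 0.0306]
tool_rot: [[0.135, 0.991, -0.0], [0.991, -0.135, 0.001], [0.001, -0.0, -1.0]]
wrist_force: [0.7, 8.2, -9.7]
grip_width: 0.0434
grasp_force: 52.2
```

```bash
python3 chk.py 6
```

```text
11.75 [ 0.5534445  -0.02822895  0.0305821 ] 0.043423747053425166 [ 0.68229235  8.21824251 -9.65284411] [ 0.97488873 -0.18396344  0.02394956]
edge in tool [ 0.10353861 -0.00069874  0.0226574 ]
saddle [ 0.5454218  -0.08337076  0.05854202]
to go [-1.27557716e-01  2.05800711e-02 -1.02325951e-04]
```

The jack now hangs about 0.5 mm clear of the bench and still sees 8 N, so this is the real contact at 3.2 mm to go, against 3.0 mm predicted. I'll back off, set down, open and rise.

Emit:
{"op": "step_arm", "data": {"slide": [[0.03,0,0],[0.03,0,0],[0,0,0.03],[0,0,0.03],[0,0,0],[0,0,0],[0,0,0],[0,0,0],[0,0,0],[0,0,0]], "turn": [0,0,0,0,0,0,0,0,0,0]}}

```text
t: 12.9
position: [0.5538, -0.0276, 0.0301]
tool_rot: [[0.136, 0.991, 0.001], [0.991, -0.136, -0.0], [0.0, 0.001, -1.0]]
wrist_force: [-4.6, 1.8, 6.3]
grip_width: 0.0433
grasp_force: 54.0
```

```bash
python3 chk.py 7
```

```text
12.9 [ 0.55379397 -0.02756491  0.0300779 ] 0.04326010549607168 [-4.60557407  1.82120533  6.25131566] [0.13376896 0.49502699 0.01645768]
edge in tool [ 0.10354777 -0.00070205  0.02208584]
saddle [ 0.54572677 -0.08268235  0.05807304]
to go [-1.56488546e-01  1.22623114e-02 -4.49969913e-06]
```

Emit:
{"op": "step_arm", "data": {"slide": [[0,0,0],[0,0,0],[0,0,0],[0,0,0],[0,0,0],[0,0,0],[0,0,0],[0,0,0],[0,0,0],[0,0,0]], "turn": [0,0,0,0,0,0,0,0,0,0], "gripper": -1}}

```text
t: 14.05
position: [0.5538, -0.0275, 0.0293]
tool_rot: [[0.135, 0.991, 0.0], [0.991, -0.135, 0.0], [0.0, 0.0, -1.0]]
wrist_force: [-1.0, 0.0, -1.1]
grip_width: 0.0855
grasp_force: 0.0
```

Emit:
{"op": "step_arm", "data": {"slide": [[0,0,-0.4],[0,0,-0.8],[0,0,-0.9],[0,0,-0.9],[0,0,-0.9],[0,0,-0.9],[0,0,-0.9],[0,0,-0.9],[0,0,-0.6],[0,0,0]], "turn": [0,0,0,0,0,0,0,0,0,0]}}

```text
t: 15.05
position: [0.5544, -0.0276, 0.2118]
tool_rot: [[0.135, 0.991, 0.004], [0.991, -0.135, -0.001], [-0.0, 0.004, -1.0]]
wrist_force: [-0.1, 0.2, -0.3]
grip_width: 0.0854
grasp_force: 0.0
```

Emit:
{"op": "step_arm", "data": {"slide": [[0.5,0,0],[0.8,0,0],[0.9,0,0],[0.9,0,0],[0.9,0,0],[0.9,0,0],[0.9,0,0],[0.9,0,0],[0.7,0,0],[0.4,0,0]], "turn": [0,0,0,0,0,0,0,0,0,0], "gripper": 1}}

```text
t: 16.05
position: [0.5799, 0.1674, 0.2084]
tool_rot: [[0.134, 0.991, -0.001], [0.991, -0.134, -0.0], [-0.0, -0.001, -1.0]]
wrist_force: [-0.7, -0.3, -0.7]
grip_width: -0.0001
grasp_force: 0.0
```

```bash
python3 - <<'E'
from h import *
s=manip.state();print(s["t"],s["position"],s["tool_rot"],s["grip_width"],s["wrist_force"])
w=snap("wrist","w8");a=snap("top","t8");b=snap("scene","s8")
cv2.imwrite("pics/c8.png",np.hstack([cv2.resize(w,(400,300)),cv2.resize(a[190:280,270:390],(400,300),interpolation=cv2.INTER_CUBIC)]))
E
```

```text
16.05 [0.5798747  0.16738961 0.20842691] [[ 1.34336249e-01  9.90934958e-01 -1.29628411e-03]
 [ 9.90935775e-01 -1.34336458e-01 -7.51195987e-05]
 [-2.48576853e-04 -1.27444302e-03 -9.99999157e-01]] -7.021334861703558e-05 [-0.67860248 -0.30855949 -0.73780147]
```

View pics/c8.png

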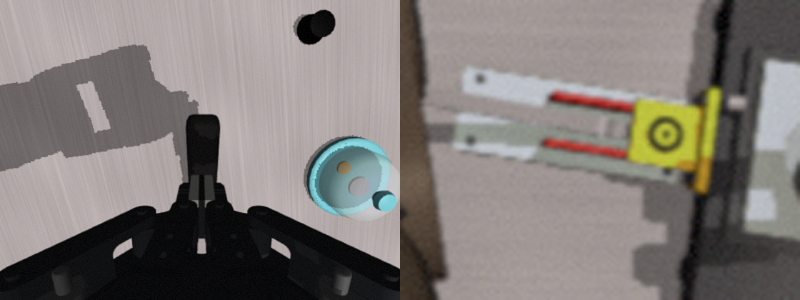

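The top view shows the jack lined up under the lug, with the ring centred between the cheeks. The wrist view shows the grip straight under the shut fingers. Now I'll press, following the handle's arc.

Emit:
{"op": "step_arm", "data": {"slide": [[-0.2,0,0.2],[-0.2,0,0.4],[0,0,0.5],[0,0,0.4],[0,0,0.2],[0,0,0.1],[0,0,0.05],[0,0,0],[0,0,0],[0,0,0]], "turn": [0,0,0,0,0,0,0,0,0,0]}}

```text
t: 17.2
position: [0.5789, 0.1558, 0.1634]
tool_rot: [[0.135, 0.991, 0.001], [0.991, -0.135, 0.0], [0.0, 0.001, -1.0]]
wrist_force: [0.2, 0.2, -1.1]
grip_width: 0.0001
grasp_force: 0.0
```

Emit:
{"op": "step_arm", "data": {"slide": [[0,0,0.1],[0.03,0,0.1],[0.05,0,0.12],[0.05,0,0.12],[0.05,0,0.12],[0.05,0,0.12],[0.05,0,0.12],[0.05,0,0.12],[0.04,0,0.12],[0.04,0,0.12]], "turn": [0,0,0,0,0,0,0,0,0,0]}}

```text
t: 18.2
position: [0.5803, 0.166, 0.1339]
tool_rot: [[0.136, 0.991, 0.0], [0.991, -0.136, 0.0], [0.0, 0.0, -1.0]]
wrist_force: [0.2, 0.2, 1.9]
grip_width: 0.0003
grasp_force: 0.9
```

```bash
python3 - <<'E'
from h import *
s=manip.state();print(s["t"],s["position"],s["wrist_force"])
a=snap("top","t9");b=snap("scene","s9")
cv2.imwrite("pics/c9.png",np.hstack([cv2.resize(b[90:270,160:400],(400,300)),cv2.resize(a[190:280,270:390],(400,300),interpolation=cv2.INTER_CUBIC)]))
E
```

```text
18.2 [0.58028357 0.1660307  0.1338502 ] [0.21234762 0.19109743 1.88303171]
```

View pics/c9.png

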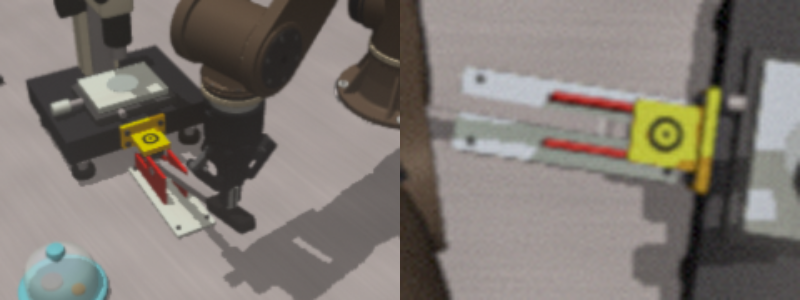

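The handle is going down with a 2 N push and the jack has not moved. I'll continue.

Emit:
{"op": "step_arm", "data": {"slide": [[0.04,0,0.12],[0.04,0,0.14],[0.04,0,0.14],[0.03,0,0.14],[0.03,0,0.14],[0.03,0,0.14],[0.03,0,0.14],[0.03,0,0.14],[0.03,0,0.14],[0.02,0,0.14]], "turn": [0,0,0,0,0,0,0,0,0,0]}}

```text
t: 19.3
position: [0.5817, 0.1748, 0.1005]
tool_rot: [[0.136, 0.991, 0.002], [0.991, -0.136, 0.001], [0.002, 0.002, -1.0]]
wrist_force: [-2.5, 6.9, 13.7]
grip_width: 0.0001
grasp_force: 6.2
```

Emit:
{"op": "step_arm", "data": {"slide": [[0.02,0,0.14],[0.02,0,0.14],[0.02,0,0.14],[0.01,0,0.14],[0.01,0,0.14],[0.01,0,0.14],[0,0,0.14],[0,0,0.14],[0,0,0.14],[0,0,0.1]], "turn": [0,0,0,0,0,0,0,0,0,0]}}

```text
t: 20.3
position: [0.5826, 0.1773, 0.0666]
tool_rot: [[0.136, 0.991, 0.003], [0.991, -0.136, 0.002], [0.002, 0.003, -1.0]]
wrist_force: [0.2, 10.3, 14.1]
grip_width: 0.0001
grasp_force: 6.7
```

```bash
python3 - <<'E'
from h import *
s=manip.state();print(s["t"],s["position"],s["wrist_force"])
E
```

```text
20.3 [0.58263679 0.17732096 0.06663908] [ 0.24808995 10.30090797 14.13576939]
```

Emit:
{"op": "step_arm", "data": {"slide": [[0.03,0,0.06],[0.03,0,0.06],[0.03,0,0.06],[0.02,0,0.06],[0,0,0.06],[0,0,0.04],[0,0,0],[0,0,0],[0,0,0],[0,0,0]], "turn": [0,0,0,0,0,0,0,0,0,0]}}

```text
t: 21.3
position: [0.5828, 0.178, 0.0594]
tool_rot: [[0.135, 0.991, 0.003], [0.991, -0.135, -0.001], [-0.0, 0.003, -1.0]]
wrist_force: [-4.7, -7.7, 27.4]
grip_width: -0.0004
grasp_force: 14.1
```

```bash
python3 - <<'E'
from h import *
s=manip.state();print(s["t"],s["position"],s["wrist_force"])
a=snap("top","t10");b=snap("scene","s10")
cv2.imwrite("pics/c10.png",np.hstack([cv2.resize(b[100:250,180:380],(400,300)),cv2.resize(a[190:280,270:390],(400,300),interpolation=cv2.INTER_CUBIC)]))
E
```

```text
21.3 [0.58277017 0.17797664 0.059401  ] [-4.68481475 -7.74876019 27.42652821]
```

View pics/c10.png

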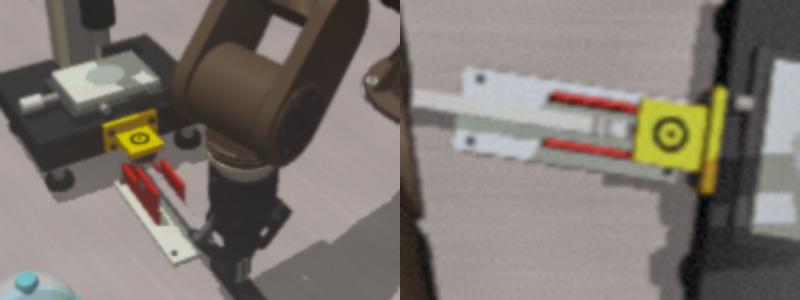

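The handle is at its stop with a 27 N push. The lug has risen, and the jack's base holes are where they were before the lift. I'm handing it in.

```bash
python3 -c "
from station import manip
print(manip.state()['qd'].round(4),manip.close_job())"
```

```text
the job is handed in; nothing more can be done
[ 0.001  -0.0008  0.0007 -0.0013  0.0025  0.0008] None
```

I slid the jack under the lug, pumped the handle to its lower stop and handed the job in while still holding it down with about 27 N. The saddle was then an estimated 7–8 mm from the lift point (limit 12 mm); the hand-in returned no verdict.

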